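# Thread the guide rod through the stand and hold it

### The job

Unlock the guide stand by turning its bar knob a quarter turn clockwise, all the way round, so that the tongue swings off the upper bushing. Then take the guide rod from its sleeve and lower it through the upper and then the lower bushing, and finish while still holding it there for a colleague to fit a collar: tip showing about 15 mm below the lower bushing, head about 15 mm clear above the upper one, not let go. Leave the spanner, the brass fitting and the tape roll where they are.

Things in the scene. Friction and masses are not known exactly. Their poses are not given: they have to be found in the camera images.
- stand: Grey steel guide stand, fixed to the desk, left or right of the sleeve, turned up to 0.5 rad: base 135x80x8 mm, column 30x46 mm, 118 mm tall, at the back, and two level arms one above the other reaching forward from it, 46 mm wide, 14 mm thick, tops 63 and 118 mm up. Origin on the desk under the bores' axis; x runs along the arms to the column (its centre 85 mm away), z up.
- upper_mouth (a point): Centre of the mouth of the upper bushing, 122 mm above the desk. Each arm's end carries an upright brass bushing: 27 mm outside, bore 15 mm, 20 mm long; the upper spans 102 to 122 mm. Both bores share one vertical axis. Axes as the stand's.
- lower_exit (a point): Centre of the lower end of the lower bushing's bore, straight below upper_mouth, 46 mm above the desk; the lower bushing spans 46 to 66 mm. Axes as the stand's.
- knob_grip (a point): Centre of the lock knob's black bar grip on the upper arm: 40 mm long, 13 wide, 26 high (129 to 155 mm above the desk). It turns about the vertical through this point, 42 mm from the bore axis towards the column. x runs along the bar. A steel tongue under it (20 mm wide, 124 to 129 mm up) turns with it and reaches 52 mm along -x; closed, it covers the upper bushing's mouth.
- lock (a joint): Turn of the lock knob in rad, growing clockwise seen from above: 0 = tongue over the bore, 1.57 = stop, bar and tongue square to the arms and the bore free. Starts between 0 and 0.25; friction about 0.05 N m keeps it where it is left.
- rod_head (a point): Centre of the grip of the guide rod (loose, 0.13 to 0.21 kg), 146 mm above the desk at the start. z runs from tip to head; the rod stands upright in the sleeve, head up. From the tip: tapered nose 9 mm long (6 mm wide at its end), shank 12 mm in diameter to 108 mm, collar 26 mm in diameter to 113 mm, round grip 22 mm in diameter to 163 mm (this point at 138 mm).
- rod_tip (a point): End of the rod's nose, on its axis, 138 mm below rod_head. Axes as rod_head.
- rod_shoulder (a point): Underside of the rod's collar, on its axis, 108 mm from the tip. Axes as rod_head.
- rod: The guide rod as a whole; origin at its tip, z along it to the head.
- sleeve_mouth (a point): Centre of the top rim of the sleeve that keeps the rod: a dark steel tube 36 mm outside, bore 17 mm, 116 mm high, on a round foot 76 mm in diameter, fixed to the desk. The rod hangs in it with its collar on the rim and its tip 8 mm above the desk.
- spanner: Bystander: steel spanner 40x208x9 mm lying at the back; origin centre of its underside.
- union: Bystander: brass union fitting 29x33x50 mm standing near the front edge; origin centre of its underside.
- tape: Bystander: roll of black tape 68 mm wide, 18 mm high, lying; origin centre of its underside.
Mind the look-alikes: they are no part of the job. There is more than one size of the rod; the job needs the smallest.

How it is judged:
By the outcome, as a careful person would: the job done as asked, in the order asked, and still so for the second after the job is handed in, while the arm keeps its last pose, push and grip.
It also fails if it takes over 62 s, if anything falls off the work surface, if the arm or the gripper's body presses on something with over 40 N, if the wrist force passes 120 N, or if a joint passes its speed limit or range.

### The arm

A 6-joint arm with a two-finger parallel gripper is mounted at the origin on a cart in front of the work surface, level with it; the furniture and walls round the work are solid. World frame = base frame: x ahead of the robot, y to its left, z up, the work surface at z = 0. Lengths are in m, angles in rad, forces in N, time in s.
With the tool pointing down it reaches from about 0.25 to 0.775 m from the base axis. Payload 4 kg.
Tool frame: the origin (TCP) lies at the very end of the fingers, on their centre line; the grasp point (between the pads) lies 19 mm behind it; z points along the fingers, y is the line along which they close (so a half turn about z gives the same grasp; the last joint's range is limited). The gripper opens to 94 mm and grips with 3 to 60 N. Pads are 16 mm wide; open, the fingers measure 119 mm over their backs; the gripper's body (75 mm by 177 mm) begins 78 mm behind the grasp point.
Start: joints at [1.212, 0.087, 1.371, -0, 1.684, -0.103], TCP at [0.139, 0.532, 0.206] pointing down, gripper open.
Joint ranges: [-3.1, 3.1], [-0.76, 2.03], [0.27, 2.55], [-1.08, 4.22], [0.17, 2.65], [-2.57, 2.57]. Speed limits (rad/s): [2.79, 2.79, 3.14, 3.14, 3.14, 3.14].

### API

Orientations are given as [roll, pitch, yaw] about the fixed x, y, z axes, in that order (R = Rz(yaw) Ry(pitch) Rx(roll)).
In Python, from bench import robot, vision gives the robot as it stands.
- The arm moves only by the shell command python3 -m crank 'ROWS'. ROWS is JSON, a list of rows, each a list of 3 entries, a list of its own where there are three numbers: the closure, from 0 (fully open) to 1 (shut), then the shift along the tool's x, y, z in m, then the turn, a rotation vector about the tool's x, y, z in degrees. A call has 1 to 8 rows; each row shifts and turns the commanded pose from where the row before left it, along the tool's axes as they then stand; what a row does not reach is not made up. A row lasts 1/10 s, in which the tool goes at most 50 mm and 8.59 degrees, less where a joint would pass 70% of its speed; a pose out of reach is approached as far as the arm can. A call with a gripper value outside its range is refused whole. The fingers move at their own pace and stop on an object; the grip force is fixed at half the most. Time passes only in rows, so rows that do not move let the fingers close. It gives the time, the measured TCP pose, the force, the opening and the grip force at its end, in the units of the state.
- robot.get_obs(): the state, without advancing time (a new reading comes with each control period).
- vision.snapshot(name): name is "side" or "top" or "wrist"; returns a dict with "color" (384x512x3 uint8, red, green, blue), "z_map" (384x512 float32, m along the optical axis (not along the pixel's ray), 0 where there is no reading), "fx", "fy", "cx", "cy" (pixels), "dist" ([k1, k2, p1, p2, k3] as OpenCV has them; the pictures are not rectified), "R" (3x3) and "t" (3): a world point X has camera coordinates R X + t. Camera axes: x right, y down, z forward; pixel columns grow to the right and rows downward; lengths in m; the calibration is good to about 2 mm. A picture is of the moment at which its call begins.
- robot.close_job(): hands the job in; it is judged then, once.
The state is a dict: "time": time; "joint_positions": joint angles; "qvel": joint speeds; "joint_torque": joint torques, N m; "tool_pos": TCP position; "ee_rot": TCP orientation; "wrist_force": force on the tool from outside, world axes, zero at the start; "wrist_torque": the same for the moment, N m; "width": finger opening in m; "finger_force": force on a finger pad.
Only numpy, scipy, OpenCV 4.12 (cv2) and the standard library are available. Lean on these libraries where they do the work, as an engineer would, in place of code of your own. Each camera call takes 0.05 s, during which the arm holds its last target. There are 200 camera calls.

## Working session

There is one attempt and no reset: what is moved stays moved. The work goes in short steps, Python scripts to look and compute and a shell command to move; the robot and the scene stay as the last step left them, time stands still between calls to the robot, and variables do not carry over. Pictures are saved under pics/ and viewed, at most 10 in all, crops included, and the job is handed in when it is done.

```bash
mkdir -p pics; cat > h.py <<'E'
import numpy as np,cv2
from bench import robot,vision
from scipy.spatial.transform import Rotation as Rn
def cloud(s):
    h,w=s["z_map"].shape
    u,v=np.meshgrid(np.arange(w),np.arange(h))
    K=np.array([[s["fx"],0,s["cx"]],[0,s["fy"],s["cy"]],[0,0,1.]])
    p=cv2.undistortPoints(np.stack([u,v],-1).reshape(-1,1,2).astype(np.float64),K,np.array(s["dist"],float)).reshape(h,w,2)
    z=s["z_map"]
    C=np.dstack([p[...,0]*z,p[...,1]*z,z])
    X=(C-np.array(s["t"]))@np.array(s["R"])
    X[z==0]=np.nan
    return X
E
python3 - <<'E'
from h import *
import pickle
S={n:vision.snapshot(n) for n in("side","top")}
pickle.dump(S,open("s0.pkl","wb"))
for n in S:
    cv2.imwrite(f"pics/{n}0.png",cv2.resize(S[n]["color"][...,::-1],(800,600)))
    print(n,np.array(S[n]["R"]).round(3).tolist(),S[n]["t"],S[n]["fx"])
print(robot.get_obs())
E
```

```text
side [[1.0, -0.019, -0.013], [-0.021, -0.451, -0.892], [0.011, 0.892, -0.451]] [-0.54023194  0.09626657  1.09660423] 439.97199852442463
top [[-0.007, -1.0, 0.018], [-0.993, 0.005, -0.116], [0.115, -0.018, -0.993]] [-0.05692703  0.54014376  1.04601779] 404.80959376171984
{'time': 0.1, 'joint_positions': array([ 1.21190786e+00,  8.78842731e-02,  1.37207613e+00, -7.01553659e-07,
        1.68356589e+00, -1.03118054e-01]), 'qvel': array([ 0.00134427, -0.00270335, -0.00304306, -0.00064265,  0.00036633,
       -0.00010896]), 'joint_torque': array([ 2.25069794e-03, -3.41249478e+01, -3.03303409e+01,  7.20124086e-02,
        3.03600077e-02, -1.00986545e-04]), 'tool_pos': array([0.13899169, 0.5316573 , 0.20443315]), 'ee_rot': array([-3.13966921e+00, -1.98346480e-04,  2.88582197e+00]), 'wrist_force': array([ 0.54104587, -0.35050829,  0.09315295]), 'wrist_torque': array([0.05213963, 0.00558326, 0.01848053]), 'finger_force': 0.0, 'width': 0.0943186834785822}
```

View pics/side0.png

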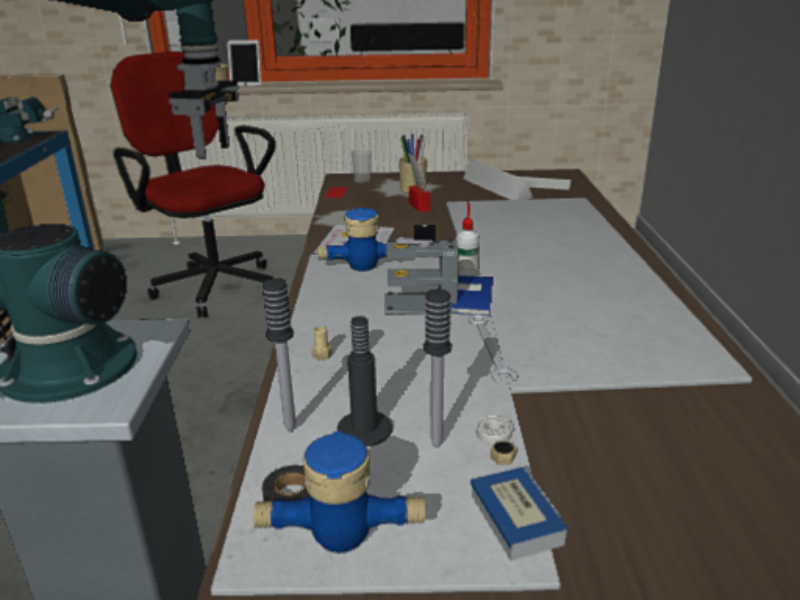

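View pics/top0.png

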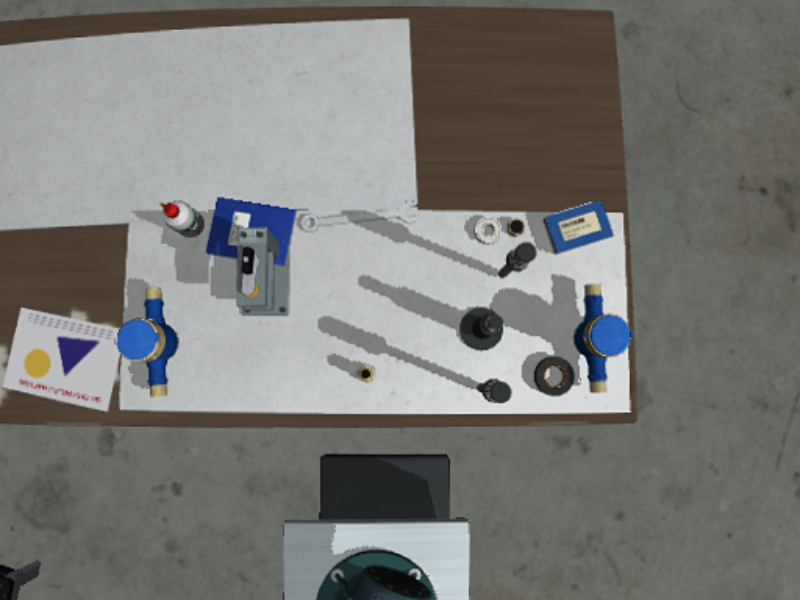

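Candidates for the rod (800x600 pictures): in the side view there is one in the dark sleeve at (360,335) and two taller free-standing ones at (278,310) and (437,320). In the top view these are at (487,325), (493,390) and (520,255). I choose the short one in the sleeve. The knob bar is at top (248,262), with the tongue pointing towards the bushing at (253,290). One close crop plus measurements will check this.

```bash
python3 - <<'E'
from h import *
import pickle
S=pickle.load(open("s0.pkl","rb"))
s=S["top"];X=cloud(s);c=s["color"]
k=.64
a=c[135:210,140:200];b=c[180:255,280:340]
a2=S["side"]["color"][150:210,240:320]
b2=S["side"]["color"][180:290,160:300]
f=lambda i,w,h:cv2.resize(i,(w,h),interpolation=cv2.INTER_CUBIC)
im=np.vstack([np.hstack([f(a,240,300),f(b,240,300)]),np.hstack([f(a2,240,300*0+180),f(b2,240,180)])])
cv2.imwrite("pics/crop0.png",im[...,::-1])
for n in S:
    P=cloud(S[n]).reshape(-1,3)
    def st(name,m): 
        Q=P[m];print(n,name,len(Q),np.nanmean(Q,0).round(4),np.nanmin(Q,0).round(4),np.nanmax(Q,0).round(4))
    st("rod top",(abs(P[:,0]-.47)<.06)&(P[:,2]>.16)&(P[:,1]<-.05)&(P[:,1]>-.3)&(P[:,2]<.19))
X_=X
for u,v in[(487,325),(248,262),(253,290),(520,255),(493,390)]:
    print((u,v),X[int(v*k),int(u*k)].round(4))
E
```

```text
side rod top 97 [ 0.4814 -0.1889  0.1674] [ 0.4697 -0.1992  0.1601] [ 0.4913 -0.1727  0.1719]
top rod top 76 [ 0.4819 -0.1845  0.1699] [ 0.4717 -0.1951  0.1602] [ 0.4929 -0.1744  0.1752]
(487, 325) [ 0.4783 -0.1755  0.1401]
(248, 262) [0.5762 0.188  0.1574]
(253, 290) [0.5364 0.1858 0.1316]
(520, 255) [ 0.5723 -0.2127  0.2237]
(493, 390) [ 0.3839 -0.1711  0.2223]
```

View pics/crop0.png

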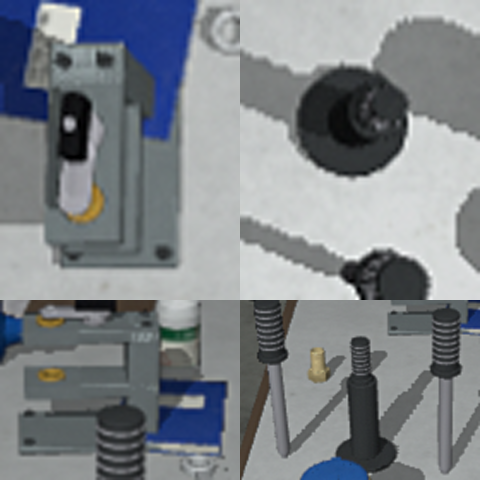

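The crops confirm the choice: the short grip in the dark sleeve has its top at z≈0.171, while the free-standing rods reach 0.22. The tongue covers the upper bushing. Next I fit the stand, the knob and the rod axis.

```bash
python3 - <<'E'
from h import *
import pickle
S=pickle.load(open("s0.pkl","rb"))
C={n:cloud(S[n]) for n in S}
for n in S:
    X=C[n];col=S[n]["color"].astype(int)
    near=(abs(X[...,0]-.58)<.15)&(abs(X[...,1]-.19)<.09)
    def rect(name,m):
        if m.sum()<5: print(n,name,m.sum());return
        Q=X[m];r=cv2.minAreaRect(Q[:,:2].astype(np.float32)*1000);print(n,name,m.sum(),[np.round(x,1) for x in r],Q.mean(0).round(4),np.median(Q[:,2]).round(4), cv2.boxPoints(r).round(0).tolist())
    rect("armtop",near&(abs(X[...,2]-.118)<.008))
    rect("bar",near&(X[...,2]>.145)&(X[...,2]<.165))
    rect("barblack",near&(X[...,2]>.14)&(X[...,2]<.165)&(col.sum(-1)<120))
    rect("tongue",near&(X[...,2]>.126)&(X[...,2]<.139)&(col.min(-1)>130))
    rect("brass upper",near&(X[...,2]>.114)&(X[...,2]<.135)&(col[...,0]-col[...,2]>50))
    rect("brass lower",near&(X[...,2]>.05)&(X[...,2]<.08)&(col[...,0]-col[...,2]>50))
    rect("base",near&(abs(X[...,2]-.008)<.006)&(col.max(-1)-col.min(-1)<25)&(col.max(-1)<150))
    X2=X;m=(abs(X[...,0]-.48)<.03)&(abs(X[...,1]+.186)<.03)&(X[...,2]>.16)&(X[...,2]<.19);rect("rod",m)
    m=(abs(X[...,0]-.48)<.03)&(abs(X[...,1]+.186)<.03)&(X[...,2]>.03)&(X[...,2]<.10);rect("sleeve",m)
    m=(abs(X[...,0]-.48)<.06)&(abs(X[...,1]+.186)<.06)&(abs(X[...,2])<.02)&(col.max(-1)<90);rect("foot",m)
    m=(X[...,2]<.012)&(X[...,2]>-.012)&(abs(X[...,0]-.45)<.1)&(abs(X[...,1])<.1);print(n,"desk z",np.median(X[m][:,2]))
E
```

```text
side armtop 360 [array([575.3, 189.3]), array([ 53.5, 126.2]), np.float64(86.5)] [0.5761 0.181  0.1172] 0.1177 [[511.0, 167.0], [637.0, 159.0], [640.0, 212.0], [514.0, 220.0]]
side bar 66 [array([579.2, 187.8]), array([15.7, 35.6]), np.float64(88.0)] [0.5792 0.1876 0.1515] 0.1524 [[561.0, 181.0], [597.0, 179.0], [597.0, 195.0], [562.0, 196.0]]
side barblack 86 [array([579.2, 187.8]), array([15.7, 35.7]), np.float64(88.0)] [0.5793 0.187  0.1485] 0.1486 [[561.0, 181.0], [597.0, 179.0], [597.0, 195.0], [562.0, 196.0]]
side tongue 30 [array([555.9, 186.8]), array([16.8, 50.3]), np.float64(65.1)] [0.5567 0.1869 0.1285] 0.1286 [[530.0, 190.0], [575.0, 169.0], [582.0, 184.0], [537.0, 205.0]]
side brass upper 19 [array([536., 187.]), array([17.9, 23.1]), np.float64(83.5)] [0.5361 0.1847 0.1212] 0.121 [[524.0, 179.0], [546.0, 177.0], [548.0, 195.0], [526.0, 197.0]]
side brass lower 29 [array([536.8, 191.8]), array([29.6, 19.8]), np.float64(88.8)] [0.5371 0.1927 0.0644] 0.0648 [[527.0, 177.0], [546.0, 177.0], [547.0, 206.0], [527.0, 207.0]]
side base 479 [array([578.3, 180. ]), array([287.6, 1
[... 1626 characters left out ...]
169.7, 197.5]), np.float64(78.1)] [0.5638 0.1896 0.0079] 0.0081 [[490.0, 145.0], [683.0, 104.0], [718.0, 270.0], [525.0, 311.0]]
top rod 76 [array([ 482.3, -185.2]), array([20.4, 20.4]), np.float64(66.8)] [ 0.4819 -0.1845  0.1699] 0.1705 [[469.0, -191.0], [488.0, -199.0], [496.0, -180.0], [477.0, -172.0]]
top sleeve 48 [array([ 478.3, -174.9]), array([34.6, 13.6]), np.float64(23.0)] [ 0.4766 -0.1721  0.0654] 0.0662 [[460.0, -175.0], [465.0, -188.0], [497.0, -174.0], [492.0, -162.0]]
top foot 360 [array([ 481.4, -182.9]), array([73. , 70.8]), np.float64(28.6)] [ 0.4781 -0.1773  0.0069] 0.0066 [[432.0, -169.0], [466.0, -231.0], [530.0, -196.0], [496.0, -134.0]]
top desk z 7.629433148046349e-05
```

```bash
cat >> h.py <<'E'
def plan(p,yaw,n=8,p0=None):
    "shift per row (tool axes now, translation before turning) and total turn"
    o=robot.get_obs();R=Rn.from_euler('xyz',o["ee_rot"])
    T=Rn.from_euler('xyz',[np.pi,0,yaw])
    d=R.inv().apply(np.array(p)-o["tool_pos"])
    print("t",round(o["time"],2),"pos",o["tool_pos"].round(4),"rpy",o["ee_rot"].round(4),"F",o["wrist_force"].round(1),"w",round(o["width"],4),"f",o["finger_force"],"q",o["joint_positions"].round(2))
    print("shift tot mm",(d*1000).round(1),"per row",(d*1000/n).round(2),"turn deg",np.degrees((R.inv()*T).as_rotvec()).round(2))
E
python3 - <<'E'
from h import *
import pickle
S=pickle.load(open("s0.pkl","rb"))
X=cloud(S["top"])
m=(X[...,1]>.25)&(X[...,1]<.45)&(X[...,0]>.3)
Q=X[m];i=np.nanargmax(Q[:,2]);print("left max",Q[i])
plan([.58,.19,.26],np.pi-.07,12)
E
```

```text
left max [0.67007205 0.32862309 0.15046879]
t 0.1 pos [0.139  0.5317 0.2044] rpy [-3.1397e+00 -2.0000e-04  2.8858e+00] F [ 0.5 -0.4  0.1] w 0.0943 f 0.0 q [ 1.21  0.09  1.37 -0.    1.68 -0.1 ]
shift tot mm [-513.1 -219.1  -55.2] per row [-42.76 -18.26  -4.6 ] turn deg [ -0.11  -0.02 -10.64]
```

```bash
python3 -m crank '[[0,[0,0,-0.045],[0,0,0]],[0,[-0.038,-0.016,-0.01],[0,0,0]],[0,[-0.043,-0.018,0],[0,0,0]],[0,[-0.043,-0.018,0],[0,0,0]],[0,[-0.043,-0.018,0],[0,0,0]],[0,[-0.043,-0.018,0],[0,0,0]],[0,[-0.043,-0.018,0],[0,0,0]],[0,[-0.043,-0.018,0],[0,0,0]]]'
python3 -m crank '[[0.5,[-0.043,-0.019,0],[0,0,0]],[0.5,[-0.043,-0.019,0],[0,0,0]],[0.5,[-0.043,-0.019,0],[0,0,0]],[0.5,[-0.043,-0.019,0],[0,0,0]],[0.5,[-0.043,-0.019,0],[0,0,0]],[0.5,[0,0,0],[0,0,-5.3]],[0.5,[0,0,0],[0,0,-5.3]],[0.5,[0,0,0],[0,0,0]]]'
python3 - <<'E'
from h import *
import pickle
s=vision.snapshot("wrist");pickle.dump(s,open("w1.pkl","wb"))
cv2.imwrite("pics/w1.png",cv2.resize(s["color"][...,::-1],(800,600)))
plan([.58,.19,.15],np.pi-.07,1)
E
```

```text
time: 0.9
tool_pos: [0.3952, 0.3357, 0.26]
ee_rot: [-3.141, -0.001, 2.886]
wrist_force: [0.4, 0.8, -0.3]
width: 0.094
finger_force: 0.0
time: 1.7
tool_pos: [0.5783, 0.1904, 0.2594]
ee_rot: [-3.141, -0.002, 3.07]
wrist_force: [0.5, -0.1, -0.1]
width: 0.0471
finger_force: 0.0
t 1.75 pos [0.5781 0.1907 0.2597] rpy [-3.1413e+00 -1.3000e-03  3.0686e+00] F [ 0.2 -0.8 -0.2] w 0.0469 f 0.0 q [ 0.23  0.22  1.12  0.    1.81 -1.27]
shift tot mm [ -2.1  -0.6 109.7] per row [ -2.1   -0.55 109.73] turn deg [-0.02 -0.07 -0.17]
```

View pics/w1.png

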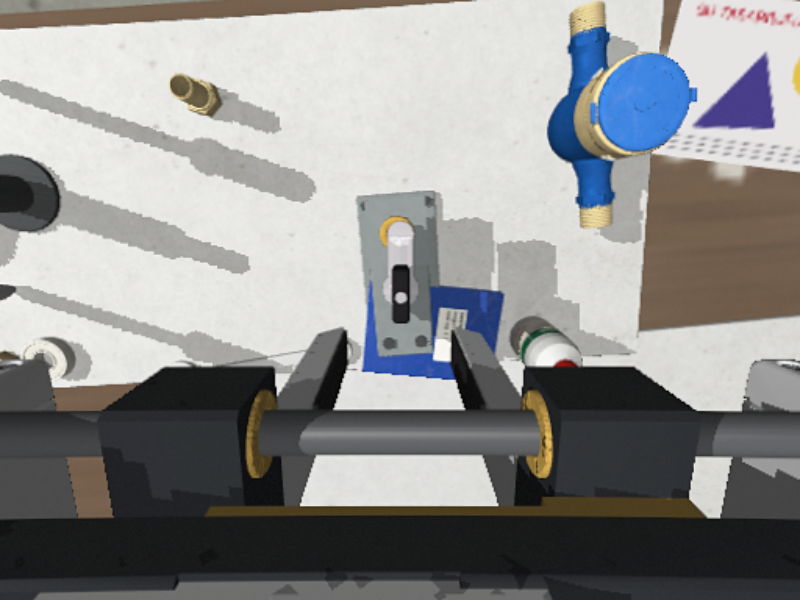

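The wrist view shows the black bar at (401,293), aligned with the tool and between the fingers. The tongue tip at (400,228) lies over the brass bushing at (395,230). I measure the arm yaw and knob position from this view.

```bash
cat >> h.py <<'E'
def stand(s):
    X=cloud(s);col=s["color"].astype(int)
    near=(abs(X[...,0]-.58)<.12)&(abs(X[...,1]-.19)<.08)
    def rect(name,m):
        if m.sum()<5: print(name,m.sum());return
        Q=X[m];r=cv2.minAreaRect(Q[:,:2].astype(np.float32)*1000);print(name,m.sum(),[np.round(x,1) for x in r],Q.mean(0).round(4))
    rect("armtop",near&(abs(X[...,2]-.118)<.003)&(np.ptp(col,-1)<40))
    rect("bar",near&(X[...,2]>.148)&(X[...,2]<.16)&(col.sum(-1)<750))
    rect("tongue",near&(X[...,2]>.126)&(X[...,2]<.132)&(np.ptp(col,-1)<40)&(col.min(-1)>110))
    rect("brass",near&(X[...,2]>.118)&(X[...,2]<.126)&(col[...,0]-col[...,2]>50))
    rect("brassall",near&(X[...,2]>.1)&(X[...,2]<.126)&(col[...,0]-col[...,2]>50))
E
python3 - <<'E'
from h import *
import pickle
stand(pickle.load(open("w1.pkl","rb")))
E
```

```text
armtop 2500 [array([573.2, 192.4]), array([125.5,  47.2]), np.float64(0.2)] [0.5714 0.1923 0.1185]
bar 416 [array([578.1, 192.7]), array([12.4, 39.5]), np.float64(85.7)] [0.5772 0.1928 0.155 ]
tongue 608 [array([557.8, 194.3]), array([25.3, 61.8]), np.float64(85.8)] [0.5526 0.1942 0.1295]
brass 101 [array([531.7, 188. ]), array([13.2, 26. ]), np.float64(41.0)] [0.5312 0.1867 0.1222]
brassall 101 [array([531.7, 188. ]), array([13.2, 26. ]), np.float64(41.0)] [0.5312 0.1867 0.1222]
```

```bash
python3 -m crank '[[0.5,[-0.001,0.001,0.04],[0,0,0]],[0.5,[0,0,0.04],[0,0,0]],[0.5,[0,0,0.03],[0,0,0]],[0.5,[0,0,0.016],[0,0,0]],[0.5,[0,0,0],[0,0,0]],[1,[0,0,0],[0,0,0]],[1,[0,0,0],[0,0,0]],[1,[0,0,0],[0,0,0]]]'
python3 -m crank '[[1,[0,0,0],[0,0,0]],[1,[0,0,0],[0,0,0]]]'; python3 -c "
from h import *
plan([.579,.1915,.1335],np.pi-.07,1)"
```

```text
time: 2.55
tool_pos: [0.5801, 0.1922, 0.1366]
ee_rot: [3.14, 0.003, 3.071]
wrist_force: [-0.2, -0.5, -0.3]
width: 0.0265
finger_force: 0.0
time: 2.75
tool_pos: [0.5797, 0.1916, 0.1356]
ee_rot: [-3.141, 0.002, 3.071]
wrist_force: [0.3, 0.2, 1.2]
width: 0.0129
finger_force: 30.0
t 2.75 pos [0.5797 0.1916 0.1356] rpy [-3.1413e+00  1.7000e-03  3.0706e+00] F [0.3 0.2 1.2] w 0.0129 f 29.998933374881744 q [ 0.23  0.24  1.33 -0.    1.57 -1.27]
shift tot mm [ 0.7 -0.1  2.1] per row [ 0.65 -0.13  2.06] turn deg [-0.02  0.1  -0.06]
```

```bash
python3 -m crank '[[1,[0,0,0],[0,0,8]],[1,[0,0,0],[0,0,8]],[1,[0,0,0],[0,0,8]],[1,[0,0,0],[0,0,8]],[1,[0,0,0],[0,0,8]],[1,[0,0,0],[0,0,8]],[1,[0,0,0],[0,0,8]],[1,[0,0,0],[0,0,0]]]'
cat > o.py <<'E'
from h import *
o=robot.get_obs();print(o["tool_pos"].round(4),np.degrees(o["ee_rot"]).round(2),o["wrist_force"].round(1),o["wrist_torque"].round(2),round(o["width"],4),round(o["finger_force"],1),o["joint_positions"].round(2),round(o["time"],2))
E
python3 o.py
```

```text
time: 3.55
tool_pos: [0.5795, 0.1913, 0.1355]
ee_rot: [3.141, 0.001, 2.093]
wrist_force: [-1.1, -2.6, 3.6]
width: 0.0125
finger_force: 30.0
[0.5795 0.1913 0.1355] [1.7997e+02 7.0000e-02 1.1992e+02] [-1.1 -2.6  3.6] [-0.5   0.22 -0.04] 0.0125 30.0 [ 0.23  0.24  1.33 -0.    1.57 -0.3 ] 3.55
```

Rotated 56° with low forces. Now the rest, up to the stop.

```bash
python3 -m crank '[[1,[0,0,0],[0,0,8]],[1,[0,0,0],[0,0,8]],[1,[0,0,0],[0,0,8]],[1,[0,0,0],[0,0,4]],[1,[0,0,0],[0,0,0]]]'; python3 o.py
python3 -m crank '[[1,[0,0,0],[0,0,3]],[1,[0,0,0],[0,0,0]]]'; python3 o.py
```

```text
time: 4.05
tool_pos: [0.5793, 0.1912, 0.1355]
ee_rot: [3.141, 0.001, 1.607]
wrist_force: [-1.7, -3.0, 5.5]
width: 0.0124
finger_force: 30.0
[0.5793 0.1912 0.1355] [1.7996e+02 6.0000e-02 9.2070e+01] [-1.7 -3.   5.5] [-0.64  0.41 -0.05] 0.0124 30.0 [ 0.23  0.24  1.33 -0.    1.57  0.19] 4.05
time: 4.25
tool_pos: [0.5793, 0.1912, 0.1355]
ee_rot: [3.141, 0.001, 1.556]
wrist_force: [-1.5, -3.9, 5.7]
width: 0.0129
finger_force: 30.0
[0.5793 0.1912 0.1355] [1.7996e+02 6.0000e-02 8.9140e+01] [-1.5 -3.9  5.7] [-0.69  0.49  0.27] 0.0129 30.0 [ 0.23  0.24  1.33 -0.    1.57  0.24] 4.25
```

```bash
python3 -m crank '[[1,[0,0,0],[0,0,2]],[1,[0,0,0],[0,0,0]]]'; python3 o.py
python3 -m crank '[[0.55,[0,0,0],[0,0,0]],[0.55,[0,0,0],[0,0,0]],[0.55,[0,0,0],[0,0,0]],[0.55,[0,0,-0.02],[0,0,0]],[0.55,[0,0,-0.045],[0,0,0]],[0.55,[0,0,-0.045],[0,0,0]],[0.55,[0,0,-0.02],[0,0,0]],[0.55,[0,0,0],[0,0,0]]]'
python3 - <<'E'
from h import *
import pickle
S={n:vision.snapshot(n) for n in("wrist","side")};pickle.dump(S,open("w2.pkl","wb"))
s=S["wrist"];stand(s)
cv2.imwrite("pics/w2.png",cv2.resize(s["color"][...,::-1],(800,600)))
E
```

```text
time: 4.45
tool_pos: [0.5793, 0.1913, 0.1355]
ee_rot: [3.141, 0.001, 1.522]
wrist_force: [-1.0, -3.4, 4.7]
width: 0.0132
finger_force: 30.6
[0.5793 0.1913 0.1355] [1.7995e+02 7.0000e-02 8.7210e+01] [-1.  -3.4  4.7] [-0.7   0.47  0.51] 0.0132 30.6 [ 0.23  0.24  1.33 -0.    1.57  0.28] 4.45
time: 5.25
tool_pos: [0.5809, 0.1925, 0.2691]
ee_rot: [3.133, -0.003, 1.518]
wrist_force: [0.0, 0.3, -0.5]
width: 0.0421
finger_force: 0.0
armtop 2492 [array([572.9, 192.5]), array([ 46.2, 126.4]), np.float64(89.9)] [0.5752 0.1931 0.1185]
bar 382 [array([579.1, 192.7]), array([12.9, 39.8]), np.float64(0.1)] [0.5792 0.1935 0.1551]
tongue 613 [array([580.6, 212.6]), array([62.4, 26. ]), np.float64(86.5)] [0.5788 0.2184 0.1294]
brass 236 [array([536.6, 192.5]), array([25.3, 25.9]), np.float64(31.6)] [0.5368 0.1925 0.1221]
brassall 259 [array([536.5, 192.2]), array([25.3, 26.3]), np.float64(21.7)] [0.5363 0.1921 0.1212]
```

View pics/w2.png

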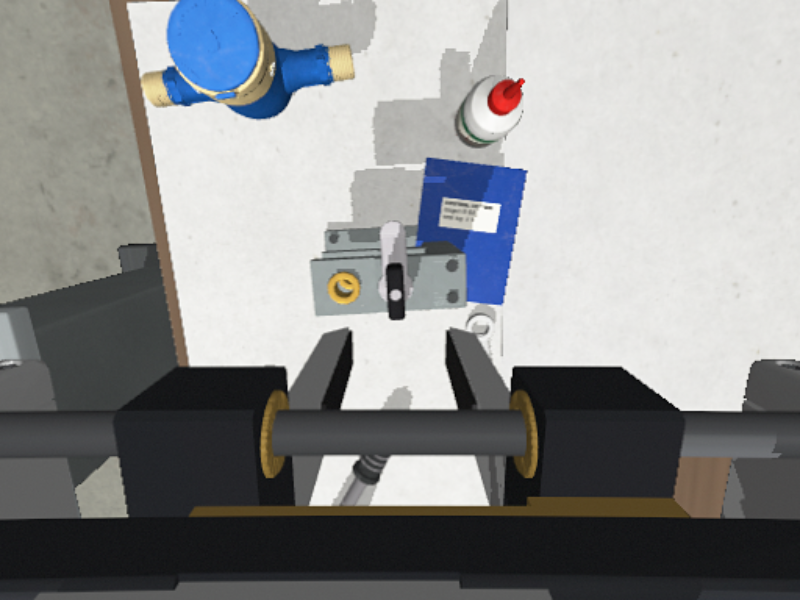

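The tongue now lies square to the arm, at (393,245), and the bushing at (344,288) is free. The lock is fully open. Next, plan the move to the rod and check the camera housing's clearance.

```bash
python3 - <<'E'
from h import *
import pickle
s=pickle.load(open("w2.pkl","rb"))["wrist"]
c=-np.array(s["R"]).T@np.array(s["t"]);o=robot.get_obs();R=Rn.from_euler('xyz',o["ee_rot"])
print("cam in tool",R.inv().apply(c-o["tool_pos"]))
plan([.482,-.186,.285],np.pi-.2,10)
E
```

```text
cam in tool [ 0.06630758 -0.0004439  -0.18569697]
t 5.35 pos [0.5791 0.192  0.2634] rpy [-3.1407 -0.      1.5181] F [ 0.4 -0.6 -0.4] w 0.0423 f 0.0 q [0.23 0.22 1.11 0.   1.82 0.28]
shift tot mm [-382.6  -77.1  -21.5] per row [-38.26  -7.71  -2.15] turn deg [-4.000e-02 -4.000e-02 -8.156e+01]
```

```bash
python3 -m crank '[[0.4,[0,0,-0.022],[0,0,0]],[0.4,[-0.04,-0.008,0],[0,0,0]],[0.4,[-0.045,-0.009,0],[0,0,0]],[0.4,[-0.045,-0.009,0],[0,0,0]],[0.4,[-0.045,-0.009,0],[0,0,0]],[0.4,[-0.045,-0.009,0],[0,0,0]],[0.4,[-0.045,-0.009,0],[0,0,0]],[0.4,[-0.045,-0.009,0],[0,0,0]]]'
python3 -m crank '[[0.4,[-0.045,-0.009,0],[0,0,0]],[0.4,[-0.028,-0.006,0],[0,0,-8]],[0.4,[0,0,0],[0,0,-8]],[0.4,[0,0,0],[0,0,-8]],[0.4,[0,0,0],[0,0,-8]],[0.4,[0,0,0],[0,0,-8]],[0.4,[0,0,0],[0,0,-8]],[0.4,[0,0,0],[0,0,-8]]]'
python3 -m crank '[[0.4,[0,0,0],[0,0,-8]],[0.4,[0,0,0],[0,0,-8]],[0.4,[0,0,0],[0,0,-8]],[0.4,[0,0,0],[0,0,-1.6]],[0.4,[0,0,0],[0,0,0]]]'
python3 - <<'E'
from h import *
s=vision.snapshot("wrist");X=cloud(s)
m=(abs(X[...,0]-.48)<.025)&(abs(X[...,1]+.186)<.025)&(X[...,2]>.166)&(X[...,2]<.178)
Q=X[m];print(m.sum(),cv2.minAreaRect(Q[:,:2].astype(np.float32)*1000),Q.mean(0),cv2.minEnclosingCircle(Q[:,:2].astype(np.float32)*1000))
cv2.imwrite("pics/w3.png",cv2.resize(s["color"][...,::-1],(800,600)))
plan([.482,-.186,.13],np.pi-.2,10)
E
```

```text
time: 6.15
tool_pos: [0.4991, -0.1156, 0.283]
ee_rot: [-3.136, -0.002, 1.518]
wrist_force: [0.9, -0.2, 0.6]
width: 0.0564
finger_force: 0.0
time: 6.95
tool_pos: [0.481, -0.186, 0.2828]
ee_rot: [-3.141, -0.006, 2.501]
wrist_force: [0.4, 0.9, 0.3]
width: 0.0563
finger_force: 0.0
time: 7.45
tool_pos: [0.4813, -0.1861, 0.2842]
ee_rot: [3.14, -0.004, 2.94]
wrist_force: [0.1, 0.0, -0.4]
width: 0.0561
finger_force: 0.0
293 ((479.4530944824219, -183.8836669921875), (20.541893005371094, 21.171524047851562), 78.70958709716797) [ 0.47900393 -0.1837427   0.17110447] ((479.572265625, -183.78201293945312), 11.21010684967041)
t 7.5 pos [ 0.4815 -0.1862  0.2847] rpy [ 3.1406e+00 -2.9000e-03  2.9396e+00] F [0.2 1.5 0.2] w 0.0566 f 0.0 q [-0.48  0.01  1.29  0.    1.84 -1.85]
shift tot mm [ -0.9   0.2 154.7] per row [-0.09  0.02 15.47] turn deg [ 0.06 -0.17 -0.11]
```

View pics/w3.png

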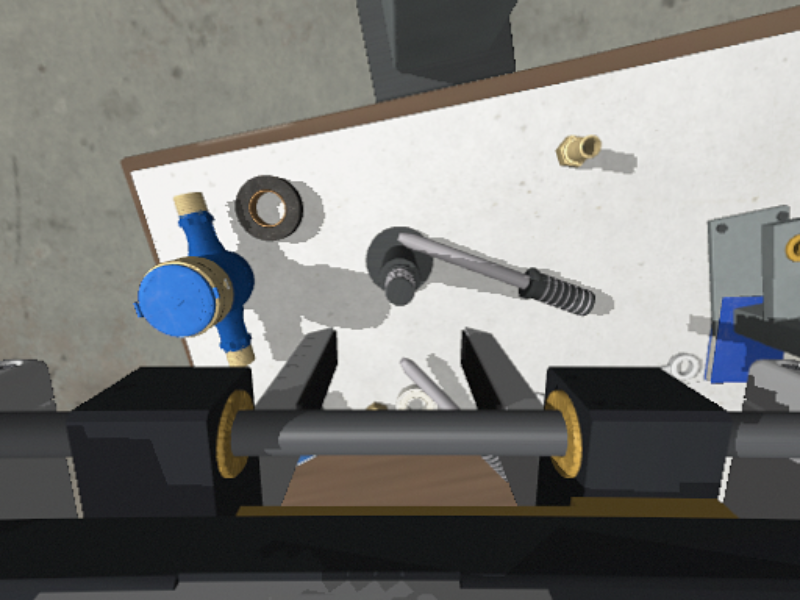

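The two tall look-alike rods look as if they are lying or leaning: one runs from (405,240) to (590,300), the other from (405,365) to (490,470). I check with the fixed cameras before going on.

```bash
python3 - <<'E'
from h import *
import pickle
a=vision.snapshot("side");b=vision.snapshot("top")
pickle.dump((a,b),open("s4.pkl","wb"))
S=pickle.load(open("w2.pkl","rb"))["side"]
im=np.hstack([cv2.resize(a["color"][150:384,100:400],(400,312)),cv2.resize(S["color"][150:384,100:400],(400,312))])
im=np.vstack([im,cv2.resize(b["color"][100:280],(800,281))])
cv2.imwrite("pics/s4.png",im[...,::-1])
E
```

```text
(no output)
```

View pics/s4.png

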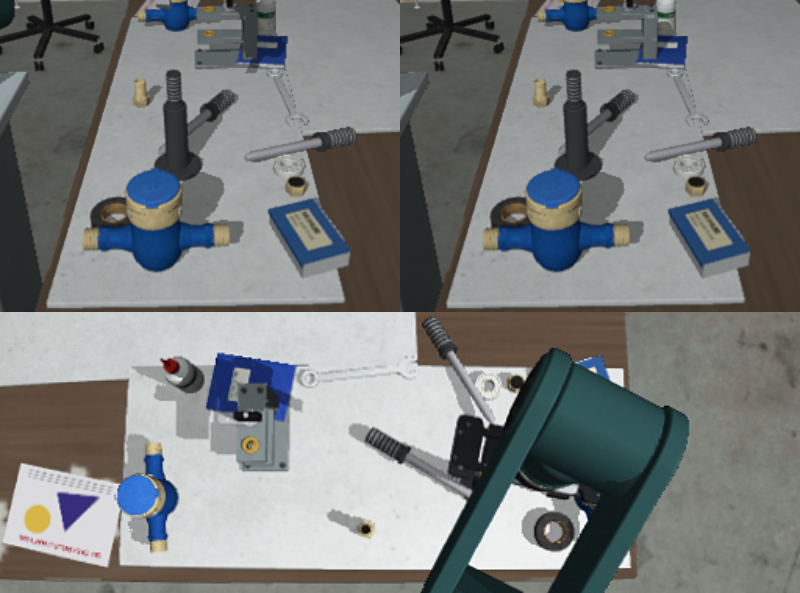

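The look-alikes toppled by themselves: they are already lying in the same places in the t=5.3 picture, far from the arm, and neither lies on the spanner. The right rod still stands in its sleeve at (175,95). The way is clear, so I descend and grip.

```bash
python3 -m crank '[[0.4,[0.001,0.001,0.04],[0,0,0]],[0.4,[0,0,0.04],[0,0,0]],[0.4,[0,0,0.04],[0,0,0]],[0.4,[0,0,0.033],[0,0,0]],[0.4,[0,0,0],[0,0,0]],[0.9,[0,0,0],[0,0,0]],[0.9,[0,0,0],[0,0,0]],[0.9,[0,0,0],[0,0,0]]]'
python3 -m crank '[[0.9,[0,0,0],[0,0,0]],[0.9,[0,0,0],[0,0,0]],[0.9,[0,0,0],[0,0,0]]]'; python3 o.py
```

```text
time: 8.4
tool_pos: [0.4826, -0.186, 0.1363]
ee_rot: [-3.14, 0.005, 2.941]
wrist_force: [-0.3, 0.5, 0.5]
width: 0.0359
finger_force: 0.0
time: 8.7
tool_pos: [0.4818, -0.1855, 0.1348]
ee_rot: [-3.141, 0.002, 2.942]
wrist_force: [-0.6, 0.2, 3.8]
width: 0.0217
finger_force: 30.0
[ 0.4818 -0.1855  0.1348] [-1.7998e+02  1.4000e-01  1.6854e+02] [-0.6  0.2  3.8] [ 0.06  0.03 -0.01] 0.0217 30.0 [-0.48  0.04  1.57  0.    1.54 -1.85] 8.7
```

```bash
python3 -m crank '[[0.9,[0,0,-0.01],[0,0,0]],[0.9,[0,0,-0.03],[0,0,0]],[0.9,[0,0,-0.03],[0,0,0]],[0.9,[0,0,-0.03],[0,0,0]],[0.9,[0,0,-0.03],[0,0,0]],[0.9,[0,0,-0.03],[0,0,0]],[0.9,[0,0,-0.015],[0,0,0]],[0.9,[0,0,0],[0,0,0]]]'
python3 -c "
from h import *
plan([.537,.1913,.305],np.pi,12)"
```

```text
time: 9.5
tool_pos: [0.4818, -0.1857, 0.3116]
ee_rot: [-3.14, 0.005, 2.942]
wrist_force: [-0.5, 0.4, -1.3]
width: 0.0217
finger_force: 30.0
t 9.5 pos [ 0.4818 -0.1857  0.3116] rpy [-3.1401  0.0051  2.9416] F [-0.5  0.4 -1.3] w 0.0217 f 29.9989914894104 q [-0.48  0.01  1.24  0.    1.88 -1.85]
shift tot mm [ 20.9 380.5   5.9] per row [ 1.74 31.71  0.49] turn deg [ -0.11   0.28 -11.46]
```

```bash
python3 -m crank '[[0.9,[0.001,0.015,0],[0,0,0]],[0.9,[0.002,0.033,0],[0,0,0]],[0.9,[0.002,0.033,0],[0,0,0]],[0.9,[0.002,0.033,0],[0,0,0]],[0.9,[0.002,0.033,0],[0,0,0]],[0.9,[0.002,0.033,0],[0,0,0]],[0.9,[0.002,0.033,0],[0,0,0]],[0.9,[0.002,0.033,0],[0,0,0]]]'
python3 -m crank '[[0.9,[0.002,0.033,0],[0,0,0]],[0.9,[0.002,0.033,0],[0,0,0]],[0.9,[0.002,0.033,0],[0,0,0]],[0.9,[0.001,0.025,0],[0,0,0]],[0.9,[0,0.012,0],[0,0,0]],[0.9,[0,0,0],[0,0,-5.5]],[0.9,[0,0,0],[0,0,-6]],[0.9,[0,0,0],[0,0,0]]]'
python3 -m crank '[[0.9,[0,0,0],[0,0,0]],[0.9,[0,0,0],[0,0,0]]]'
python3 - <<'E'
from h import *
import pickle
S={n:vision.snapshot(n) for n in("wrist","side")};pickle.dump(S,open("w5.pkl","wb"))
im=np.hstack([cv2.resize(S["wrist"]["color"],(400,300)),cv2.resize(S["side"]["color"][50:220,180:360],(318,300))])
cv2.imwrite("pics/w5.png",im[...,::-1])
plan([.537,.1913,.305],np.pi,12)
for n in S:
    X=cloud(S[n]);p=robot.get_obs()["tool_pos"]
    for lo,hi in((.18,.2),(.2,.22),(.22,.24),(.24,.26),(.26,.28)):
        m=(abs(X[...,0]-p[0])<.03)&(abs(X[...,1]-p[1])<.03)&(X[...,2]>lo)&(X[...,2]<hi)
        if m.sum()>5: print(n,lo,hi,m.sum(),X[m].mean(0).round(4),X[m].min(0).round(4),X[m].max(0).round(4))
    m=(abs(X[...,0]-p[0])<.03)&(abs(X[...,1]-p[1])<.03)&(X[...,2]>.15)&(X[...,2]<.3);print("tip z",X[m][:,2].min() if m.sum() else None)
E
```

```text
time: 10.3
tool_pos: [0.5141, 0.0612, 0.3062]
ee_rot: [-3.141, -0.004, 2.942]
wrist_force: [0.5, -0.7, -1.3]
width: 0.0214
finger_force: 30.0
time: 11.1
tool_pos: [0.5347, 0.1935, 0.3071]
ee_rot: [-3.141, -0.003, -3.141]
wrist_force: [-0.2, 1.3, -1.6]
width: 0.0213
finger_force: 30.0
time: 11.3
tool_pos: [0.5352, 0.1932, 0.3081]
ee_rot: [-3.141, -0.001, 3.14]
wrist_force: [0.4, -0.2, -2.3]
width: 0.0213
finger_force: 30.0
t 11.4 pos [0.5353 0.1932 0.3083] rpy [-3.1416e+00 -2.0000e-04  3.1411e+00] F [ 0.3 -0.6 -1. ] w 0.0215 f 29.99866783618927 q [ 0.25  0.13  1.12  0.    1.89 -1.32]
shift tot mm [-1.7 -1.9  3.3] per row [-0.14 -0.16  0.28] turn deg [-0.   -0.01 -0.03]
wrist 0.18 0.2 16 [0.5278 0.1942 0.1953] [0.5269 0.1893 0.1906] [0.5301 0.1995 0.1994]
wrist 0.2 0.22 41 [0.528  0.1948 0.2108] [0.5268 0.1895 0.2008] [0.5309 0.2002 0.2199]
wrist 0.22 0.24 46 [0.5283 0.1942 0.231 ] [0.5267 0.1888 0.2218] [0.5311 0.2    0.2398]
wrist 0.24 0.26 61 [0.5281 0.1945 0.2502] [0.5267 0.1891 0.2402] [0.5307 0.1997 0.2597]
wrist 0.26 0.28 8 [0.5272 0.1941 0.2624] [0.527  0.1921 0.2601] [0.5278 0.1966 0.2643]
tip z 0.1906068359068716
side 0.18 0.2 24 [0.5338 0.1908 0.192 ] [0.5294 0.187  0.1814] [0.5376 0.1946 0.1996]
side 0.2 0.22 28 [0.5338 0.19   0.2108] [0.5296 0.1863 0.2019] [0.5379 0.1948 0.2194]
side 0.22 0.24 28 [0.5342 0.1896 0.2302] [0.53   0.1856 0.2217] [0.5383 0.1948 0.2392]
side 0.24 0.26 29 [0.5344 0.189  0.2497] [0.5304 0.185  0.2408] [0.5386 0.1944 0.2596]
side 0.26 0.28 39 [0.5336 0.1902 0.2699] [0.5282 0.1835 0.2602] [0.5389 0.1963 0.2797]
tip z 0.18142056667158366
```

View pics/w5.png

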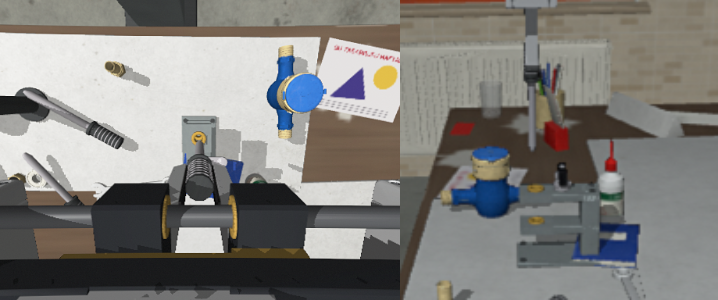

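The rod hangs upright with its tip at z≈0.181, about 3 mm short of the bore axis in x and 2 mm too far in y. I correct this, lower the tip to just above the mouth and recheck.

```bash
python3 -m crank '[[0.9,[-0.003,-0.002,0],[0,0,0]],[0.9,[0,0,0.02],[0,0,0]],[0.9,[0,0,0.02],[0,0,0]],[0.9,[0,0,0.008],[0,0,0]],[0.9,[0,0,0],[0,0,0]],[0.9,[0,0,0],[0,0,0]]]'
python3 - <<'E'
from h import *
import pickle
S={n:vision.snapshot(n) for n in("wrist","side")};pickle.dump(S,open("w6.pkl","wb"))
im=np.hstack([cv2.resize(S["wrist"]["color"][130:270,190:330],(400,400)),cv2.resize(S["side"]["color"][110:190,230:310],(400,400))])
cv2.imwrite("pics/w6.png",im[...,::-1])
plan([.537,.1913,.258],np.pi,12)
for n in S:
    X=cloud(S[n]);col=S[n]["color"].astype(int);p=robot.get_obs()["tool_pos"]
    near=(abs(X[...,0]-p[0])<.03)&(abs(X[...,1]-p[1])<.03)
    br=(col[...,0]-col[...,2]>50)
    for nm,m in(("rod",near&(X[...,2]>.15)&(X[...,2]<.21)),("tip",near&(X[...,2]>.125)&(X[...,2]<.15)&~br),("brass",near&(X[...,2]>.119)&(X[...,2]<.126)&br),("brassfront",near&(X[...,2]>.1)&(X[...,2]<.126)&br),("lower",near&(X[...,2]>.04)&(X[...,2]<.07)&br)):
        if m.sum()>5: print(n,nm,m.sum(),X[m].mean(0).round(4),X[m].min(0).round(4),X[m].max(0).round(4))
E
```

```text
time: 12.0
tool_pos: [0.5387, 0.1914, 0.2612]
ee_rot: [3.141, 0.001, -3.141]
wrist_force: [-0.7, 0.4, -0.8]
width: 0.0214
finger_force: 30.0
t 12.1 pos [0.539  0.1915 0.262 ] rpy [ 3.1409e+00  2.5000e-03 -3.1410e+00] F [ 0.2  0.1 -0.4] w 0.0214 f 29.998859167099 q [ 0.24  0.13  1.21  0.    1.8  -1.33]
shift tot mm [ 2.  -0.2  4. ] per row [ 0.17 -0.02  0.33] turn deg [0.04 0.14 0.04]
wrist rod 148 [0.5318 0.1928 0.1836] [0.5304 0.187  0.1504] [0.5352 0.1985 0.2096]
wrist tip 12 [0.5503 0.2037 0.1384] [0.5307 0.1876 0.1284] [0.5689 0.2205 0.1499]
wrist brass 175 [0.5331 0.192  0.1221] [0.5239 0.1798 0.1192] [0.5467 0.2045 0.1237]
wrist brassfront 187 [0.5333 0.1918 0.1216] [0.5239 0.1797 0.1048] [0.5467 0.2045 0.1237]
wrist lower 38 [0.5443 0.1934 0.065 ] [0.5414 0.185  0.0492] [0.5475 0.2009 0.068 ]
side rod 93 [0.5381 0.1882 0.1825] [0.532  0.1819 0.1524] [0.5431 0.1956 0.2098]
side tip 19 [0.5409 0.1887 0.1421] [0.5339 0.1849 0.128 ] [0.5668 0.1933 0.1492]
side brass 23 [0.5368 0.1892 0.1216] [0.5253 0.1783 0.1191] [0.5475 0.1991 0.1237]
side brassfront 30 [0.5371 0.1897 0.1209] [0.5253 0.1783 0.1183] [0.5475 0.1991 0.1237]
side lower 28 [0.5372 0.1927 0.0645] [0.5268 0.177  0.0581] [0.5469 0.2037 0.0686]
```

View pics/w6.png

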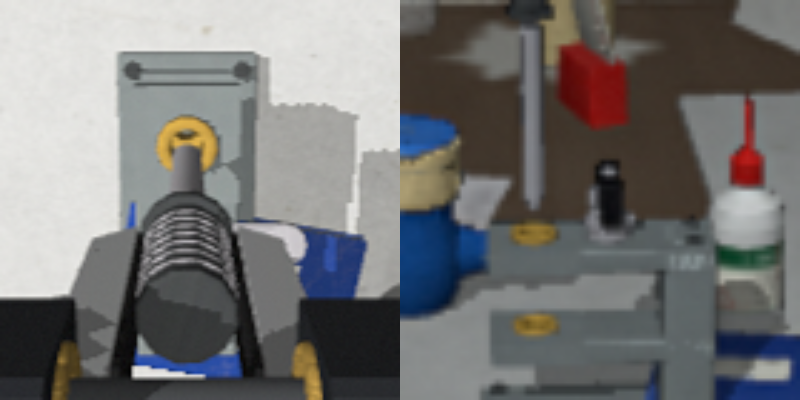

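In the wrist crop the shank stands over the bushing mouth, with the ring at (187,143) and the rod at (187,170). In the side crop the rod at x≈535 lines up with the bushing at x≈534. Alignment is within about 1 mm, so I lower slowly and watch the force.

```bash
python3 -m crank '[[0.9,[0,0,0.008],[0,0,0]],[0.9,[0,0,0.008],[0,0,0]],[0.9,[0,0,0.008],[0,0,0]],[0.9,[0,0,0.008],[0,0,0]],[0.9,[0,0,0],[0,0,0]]]'; python3 o.py
```

```text
time: 12.6
tool_pos: [0.5377, 0.1913, 0.2262]
ee_rot: [-3.141, -0.003, -3.141]
wrist_force: [0.3, 0.0, -1.5]
width: 0.0215
finger_force: 30.0
[0.5377 0.1913 0.2262] [-179.96   -0.19 -179.96] [ 0.3  0.  -1.5] [ 0.01 -0.02  0.04] 0.0215 30.0 [ 0.24  0.13  1.28  0.    1.73 -1.33] 12.6
```

```bash
python3 -m crank '[[0.9,[0,0,0.01],[0,0,0]],[0.9,[0,0,0.01],[0,0,0]],[0.9,[0,0,0.01],[0,0,0]],[0.9,[0,0,0.008],[0,0,0]],[0.9,[0,0,0],[0,0,0]],[0.9,[0,0,0],[0,0,0]]]'; python3 o.py
```

```text
time: 13.2
tool_pos: [0.5383, 0.1914, 0.1902]
ee_rot: [-3.142, -0.001, -3.141]
wrist_force: [0.2, 0.9, -1.7]
width: 0.0216
finger_force: 30.0
[0.5383 0.1914 0.1902] [-1.8000e+02 -3.0000e-02 -1.7996e+02] [ 0.2  0.9 -1.7] [-0.02 -0.02 -0.03] 0.0216 30.0 [ 0.24  0.14  1.34  0.    1.66 -1.33] 13.2
```

```bash
python3 -m crank '[[0.9,[0,0,0.008],[0,0,0]],[0.9,[0,0,0.008],[0,0,0]],[0.9,[0,0,0.008],[0,0,0]],[0.9,[0,0,0.006],[0,0,0]],[0.9,[0,0,0.003],[0,0,0]],[0.9,[0,0,0],[0,0,0]],[0.9,[0,0,0],[0,0,0]],[0.9,[0,0,0],[0,0,0]]]'; python3 o.py
python3 - <<'E'
from h import *
S={n:vision.snapshot(n) for n in("wrist","side","top")}
s=S["side"];X=cloud(s)
cv2.imwrite("pics/w7.png",np.hstack([cv2.resize(s["color"][110:220,220:340],(480,440)),cv2.resize(S["top"]["color"][100:280,70:210],(320,440))])[...,::-1])
p=robot.get_obs()["tool_pos"]
m=(abs(X[...,0]-p[0])<.012)&(abs(X[...,1]-p[1])<.02)
for lo,hi in((.01,.046),(.07,.1),(.123,.16)):
    k=m&(X[...,2]>lo)&(X[...,2]<hi)
    if k.sum(): print(lo,k.sum(),X[k].min(0).round(4),X[k].max(0).round(4))
# collar underside: width of profile by z
for z in np.arange(.124,.16,.003):
    k=(abs(X[...,0]-p[0])<.02)&(abs(X[...,1]-p[1])<.02)&(abs(X[...,2]-z)<.0015)
    if k.sum(): print(round(z,3),k.sum(),np.ptp(X[k][:,0]).round(4))
E
```

```text
time: 14.0
tool_pos: [0.5387, 0.1916, 0.158]
ee_rot: [3.141, 0.001, -3.141]
wrist_force: [-0.8, 0.1, -1.9]
width: 0.0216
finger_force: 30.0
[0.5387 0.1916 0.158 ] [ 1.7998e+02  6.0000e-02 -1.7995e+02] [-0.8  0.1 -1.9] [ 0.02 -0.03 -0.04] 0.0216 30.0 [ 0.24  0.15  1.4   0.    1.6  -1.33] 14.0
0.01 9 [0.5349 0.1873 0.0314] [0.5407 0.1932 0.04  ]
0.07 36 [0.5327 0.1834 0.0705] [0.5415 0.1941 0.0958]
0.123 74 [0.5284 0.1778 0.123 ] [0.5504 0.1921 0.1592]
0.124 9 0.0195
0.127 4 0.0083
0.13 4 0.0083
0.133 6 0.0083
0.136 1 0.0
0.139 2 0.0027
0.142 13 0.0248
0.145 12 0.022
0.148 6 0.0165
0.151 8 0.0192
0.154 9 0.0192
0.157 6 0.0136
0.16 1 0.0
```

View pics/w7.png

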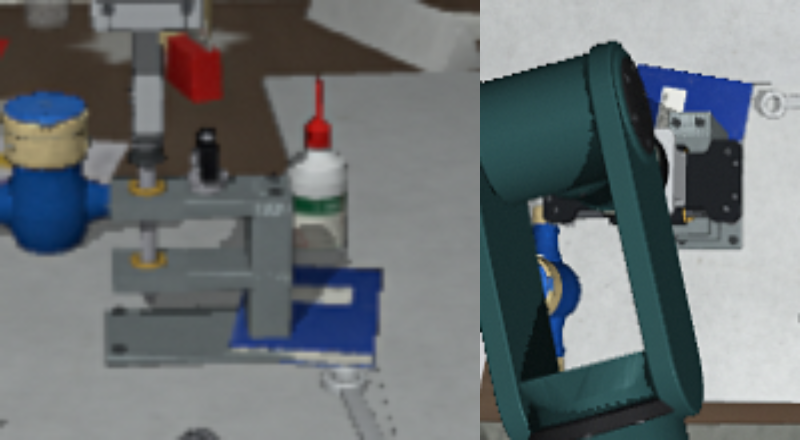

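The shank passes through both bushings, at (148,188) and (148,258). The tip is at about z 0.031, 15 mm below the lower exit, and the collar is at about 0.139, 17 mm above the mouth. The knob at (206,155) is untouched and the grip is firm with no contact force. I let it settle for a moment and hand in.

```bash
python3 -m crank '[[0.9,[0,0,0],[0,0,0]],[0.9,[0,0,0],[0,0,0]],[0.9,[0,0,0],[0,0,0]]]'; python3 -c "
from bench import robot
print(robot.close_job())"
```

```text
time: 14.45
tool_pos: [0.5384, 0.1915, 0.1575]
ee_rot: [3.141, 0.0, -3.141]
wrist_force: [0.6, 0.2, -1.6]
width: 0.0214
finger_force: 30.0
the job is handed in; nothing more can be done
None
```

The job is handed in at 14.5 s: the lock knob is turned to its stop, and the arm still holds the smallest rod through both bushings, tip about 15 mm below the lower one and collar about 17 mm above the upper one; the spanner, brass fitting and tape roll were never touched (the two look-alike rods fell over by themselves early on).

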